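# Put a bottle of wine away in the rack and square up the row

### The job

Pick up the half bottle of wine standing on the worktop and lay it gently on its side in the empty middle bay of the wooden rack, neck pointing the same way as the other two. Slide the bottles along their bays so that all three bases are flush with the outer face of the rack's body board (the one with the wide scallops), in one even row, and leave everything else on the worktop where it is.

Things in the scene. Friction and masses are not known exactly. Their poses are not given: they have to be found in the camera images.
- bottle: the bottle to put away, standing on the worktop at the robot's right, beside the oil bottle: half bottle of wine, dark green glass: straight body 59 mm in diameter up to 142 mm, round shoulder, neck 28 mm in diameter from 170 mm to the flat mouth at 240 mm; 0.55 to 0.7 kg, balance point about 90 mm up. Origin: centre of its base; z axis along the bottle to the mouth
- bottle_mouth (a point): centre of that bottle's mouth, 240 mm from the base
- near_bottle: wine bottle lying in the rack's bay nearest the robot (make, size and axes as bottle). It sticks out of the rack base first, 12 to 32 mm past the body board's outer face, and slides along its bay when its base is pushed with 3 to 7 N
- near_bottle_mouth (a point): centre of its mouth
- far_bottle: wine bottle lying in the bay farthest from the robot (make, size and axes as bottle). It sticks out of the rack base first, 12 to 32 mm past the body board's outer face, and slides along its bay when its base is pushed with 3 to 7 N
- far_bottle_mouth (a point): centre of its mouth
- rack: fixed wooden wine rack, 330 mm (its x) by 193 mm (its y): two upright scalloped boards joined by dowels up to 20 mm high; three bays at rack x = -100, 0, +100 mm, the middle one empty. Origin under its centre on the worktop; y along the bays the way the necks point (about world +y), z up. A bottle in a bay lies level, axis 56 mm above the worktop
- free_bay (a point): where the base centre of the bottle put away in the middle bay belongs: on the bay's axis, 56 mm up, in the plane of the outer face of the body board (wide scallops, 18 mm thick, 44 mm tall), which is at rack y = -95 mm; axes as the rack's
- neck_rest (a point): on the middle bay's axis, 56 mm up, at the inner face (rack y = 83 mm) of the neck board (narrow scallops, 15 mm thick, 51 mm tall) on which the necks rest; axes as the rack's
- oil: square-sided oil bottle, glass, 56 x 56 mm, shoulder at 150 mm, 260 mm tall with its pourer; stands beside the wine bottle, in either place; loose, origin at the centre of its underside
- mill: dark wooden pepper mill, up to 54 mm wide, 167 mm tall; loose, origin at the centre of its underside
- mug: white mug, 82 mm across, 92 mm tall; loose, origin at the centre of its underside
- sugar_bowl: white ceramic sugar bowl with lid, 94 mm across, 91 mm tall; loose, origin at the centre of its underside
- plant: small succulent in a white pot, 86 mm across, 120 mm tall; loose, origin at the centre of its underside
- corkscrew: folded waiter's corkscrew lying on the worktop, 115 mm long, 14 mm thick; loose, origin at the centre of its underside
There are look-alikes about, which are no part of the job. Leave any purple look-alike of the bottle alone.

How it is judged:
By the outcome, as a careful person would: the job done as asked, in the order asked, and still so for the second after the job is handed in, with the robot touching nothing.
It also fails if it takes over 72 s, if anything falls off the work surface, if the arm or the gripper's body presses on something with over 40 N, if the wrist force passes 120 N, or if a joint passes its speed limit or range.

### The arm

A 7-joint arm with a two-finger parallel gripper is mounted at the origin on the work surface. World frame = base frame: x ahead of the robot, y to its left, z up, the work surface at z = 0. Lengths are in mm, angles in rad, forces in N, time in s.
With the tool pointing down it reaches from about 400 to 750 mm from the base axis. Payload 19.5 kg.
Tool frame: the origin (TCP) lies between the finger pads; the fingertips stand 11 mm ahead of it and the grasp point (between the pads) lies 8 mm behind it (r.tips_ahead is the distance from the TCP to the fingertips, in mm); z points along the fingers, y is the line along which they close (so a half turn about z gives the same grasp; the last joint's range is limited). The gripper opens to 85 mm and grips with 20 to 120 N. Pads are 22 mm wide; open, the fingers measure 114 mm over their backs; the gripper's body (76 mm by 85 mm) begins 54 mm behind the grasp point. The pads swing forward as they close: fully open they stand 13 mm farther back than shut.
Start: joints at [-1.18, 0.707, -0.028, 1.485, 0.022, 0.951, -0.075], TCP at [241.148, 521.961, 242.268] pointing down, gripper open.
Joint ranges: [-2.71, 2.71], [-0.32, 2.16], [-1.57, 1.52], [0, 2.45], [-1.46, 4.6], [0, 2.02], [-2.83, 2.83]. Speed limits (rad/s): [1.89, 1.89, 2.57, 2.57, 3.01, 3.01, 3.01].

### API

Orientations are given as a unit quaternion [x, y, z, w].
In Python, from rig import r, viewer, sign_off gives the robot as it stands.
- The arm moves only by the tool carry_out, never from a script. Its argument "rows" is a list of rows, each a list of 3 entries, a list of its own where there are three numbers: the shift along the world's x, y, z in cm, then the turn, a rotation vector about the world's x, y, z in rad, then the opening, from -1 (shut) to 1 (fully open). In form: [[[dx, dy, dz], [rx, ry, rz], gripper], ...]. A call has 1 to 20 rows; each row shifts and turns the commanded pose from where the row before left it; what a row does not reach is not made up. A row lasts 1/8 s, in which the tool goes at most 62.5 mm and 10.7 degrees, less where a joint would pass 70% of its speed; a pose out of reach is approached as far as the arm can. A call is refused whole if a number of a shift passes 6.25 or a number of a turn 0.188, either way. A call with a gripper value outside its range is refused whole. The fingers move at their own pace and stop on an object; the grip force is fixed at half the most. Time passes only in rows, so rows that do not move let the fingers close. It gives the time, the measured TCP pose, the force, the opening and the grip force at its end, in the units of the state.
- r.state(): the state, without advancing time (a new reading comes with each control period).
- viewer.capture(name): name is "scene" or "side" or "wrist"; returns a dict with "color" (384x512x3 uint8, red, green, blue), "depth" (384x512 float32, mm along the optical axis (not along the pixel's ray), 0 where there is no reading), "fx", "fy", "cx", "cy" (pixels), "eye" and "orientation" of the camera in the world; the wrist camera has in their place "tool_from_camera" (4x4, takes a point from camera to tool coordinates, whose origin is the TCP and whose axes are the flange's). Camera axes: x right, y down, z forward; pixel columns grow to the right and rows downward; lengths in mm; the calibration is good to about 2 mm. A picture is of the moment at which its call begins: read the wrist's pose just before it.
- sign_off(): hands the job in; it is judged then, once.
The state is a dict: "time": time; "q": joint angles; "joint_vel": joint speeds; "joint_torque": joint torques, N m; "tcp_pos": TCP position; "tcp_rot": TCP orientation; "ft_force": force on the tool from outside, world axes, zero at the start; "ft_torque": the same for the moment, N m; "width": finger opening in mm; "grasp_force": force on a finger pad.
Only numpy, scipy, OpenCV 4.12 (cv2) and the standard library are available. Lean on these libraries where they do the work, as an engineer would, in place of code of your own. Each camera call takes 0.05 s, during which the arm holds its last target. There are 200 camera calls.

## Working session

There is one attempt and no reset: what is moved stays moved. The work goes in short steps, Python scripts to look and compute and a tool call to move; the robot and the scene stay as the last step left them, time stands still between calls to the robot, and variables do not carry over. Pictures are saved under pics/ and viewed, at most 10 in all, crops included, and the job is handed in when it is done.

Besides the shell and the picture viewer there is one more tool, called as name(argument=value, ...) on one line, values as JSON. carry_out: Moves the arm, as the interface text tells. Its arguments: {"type":"object","properties":{"rows":{"type":"array"}},"required":["rows"]}

```bash
mkdir -p pics; cat > h.py <<'E'
import numpy as np, cv2
from scipy.spatial.transform import Rotation as R
from rig import r, viewer, sign_off
def cap(n):
    s=r.state(); c=viewer.capture(n)
    d=c['depth']; v,u=np.mgrid[:d.shape[0],:d.shape[1]]
    P=np.dstack([(u-c['cx'])/c['fx']*d,(v-c['cy'])/c['fy']*d,d])
    if n=='wrist':
        T=np.array(c['tool_from_camera']); P=P@T[:3,:3].T+T[:3,3]
        P=P@R.from_quat(s['tcp_rot']).as_matrix().T+np.array(s['tcp_pos'])
    else:
        o=np.array(c['orientation']); M=R.from_quat(o).as_matrix() if o.size==4 else o
        P=P@M.T+np.array(c['eye'])
    P[d==0]=np.nan
    return c['color'],P,c
def save(n,im): cv2.imwrite('pics/'+n+'.png',np.ascontiguousarray(im[...,::-1]))
E
python3 - <<'E'
from h import *
a,P,c=cap('scene');b,Q,c2=cap('side')
np.savez('s0.npz',a=a,P=P,b=b,Q=Q)
save('scene0',a);save('side0',b)
print(c['eye'],c['orientation'],c2['eye'],c2['orientation'])
s=r.state();print(s)
E
ls
```

```text
[1310.83723491    3.76619801 1495.88832386] [ 0.63923651  0.72646313 -0.18531001 -0.17113799] [-341.01764867  765.03134671  957.06163687] [-0.34649682  0.80780827 -0.43468621  0.19604499]
{'time': 0.1, 'q': array([-1.17970675,  0.70702361, -0.02762969,  1.48491852,  0.0220107 ,
        0.95090826, -0.07549567]), 'joint_vel': array([-7.42241190e-04, -5.76449321e-04,  8.85892449e-05, -4.72558966e-04,
        1.71515305e-03, -1.98609728e-04, -1.65513797e-03]), 'joint_torque': array([ 2.25446696e-03, -8.84274960e+01,  1.23677161e+00, -2.36447471e+01,
        1.70213665e-02,  5.06152181e-03, -9.25087591e-06]), 'tcp_pos': array([241.06404193, 521.79320399, 241.89189042]), 'tcp_rot': array([ 2.14700650e-01,  9.76679785e-01, -4.69232214e-04, -8.84840018e-05]), 'ft_force': array([ 0.27569794,  0.59503661, -0.04513226]), 'ft_torque': array([-0.02500054,  0.01450165, -0.01390978]), 'grasp_force': 0.0, 'width': 85.18917730791148}
h.py
pics
s0.npz
```

View pics/scene0.png

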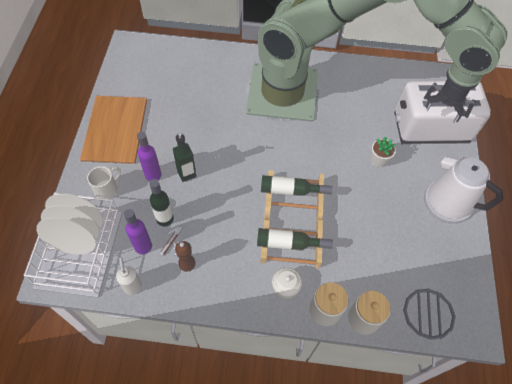

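View pics/side0.png

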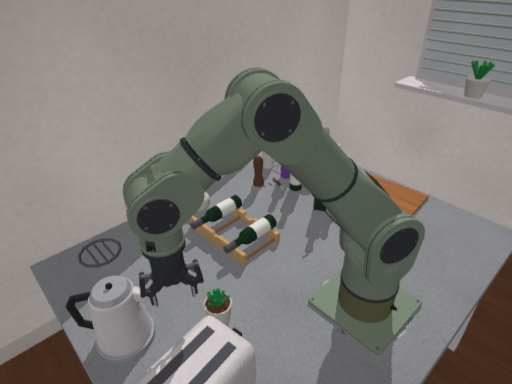

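The scene picture shows the wine bottle, with a white label, at about (161,205). The oil bottle is at (185,160), the purple look-alikes at (150,160) and (138,235), the mill at (185,255) and the corkscrew at (172,240). The rack spans (265..325, 175..265), with the lying bottles' bases on the left. Next I'll measure positions.

```bash
python3 - <<'E'
from h import *
z=np.load('s0.npz');a,P=z['a'],z['P']
crop=np.hstack([cv2.resize(a[120:290,80:210],None,fx=3,fy=3,interpolation=3),cv2.resize(a[160:280,250:340],None,fx=4,fy=4,interpolation=3)[:510]if 0 else cv2.copyMakeBorder(cv2.resize(a[160:280,250:340],None,fx=4,fy=4,interpolation=3),0,30,0,0,0)])
save('crop0',crop)
np.set_printoptions(suppress=True,precision=0)
# height map top-down, mm 4 grid
X=P.reshape(-1,3);C=a.reshape(-1,3)
def mp(x0,x1,y0,y1,s,zmin,name):
    m=(X[:,0]>x0)&(X[:,0]<x1)&(X[:,1]>y0)&(X[:,1]<y1)&(X[:,2]>zmin)
    H=np.zeros((int((x1-x0)/s),int((y1-y0)/s)),np.float32)
    i=((X[m,0]-x0)/s).astype(int);j=((X[m,1]-y0)/s).astype(int)
    np.maximum.at(H,(i,j),X[m,2]);return H
for n,(u0,u1,v0,v1) in dict(wine=(150,174,178,228),oil=(173,197,133,183),pur1=(138,162,130,184),pur2=(126,152,208,256),mill=(175,197,238,273),white=(116,142,262,296)).items():
    p=P[v0:v1,u0:u1].reshape(-1,3)
    for lo,hi in((30,130),(180,235),(232,262)):
        q=p[(p[:,2]>lo)&(p[:,2]<hi)]
        if len(q)>3: print(n,lo,len(q),np.percentile(q,5,axis=0),np.percentile(q,95,axis=0))
    print(n,np.nanmax(p[:,2]))
m=(P[...,0]>250)&(P[...,0]<800)&(P[...,1]>-130)&(P[...,1]<250)
for (u,v) in [(290,186),(330,189),(265,186),(290,238),(265,238),(330,243),(267,215),(322,215),(267,175),(264,260)]:
    print(u,v,P[v,u])
print([P[240,172],P[282,287],P[180,103]])
E
```

```text
wine 30 260 [ 614. -367.   36.] [ 644. -321.  123.]
wine 180 87 [ 614. -358.  184.] [ 629. -335.  234.]
wine 232 79 [ 602. -361.  234.] [ 628. -336.  245.]
wine 247.24517847808033
oil 30 294 [ 437. -336.   34.] [ 466. -275.  125.]
oil 180 111 [ 421. -320.  184.] [ 445. -296.  228.]
oil 232 10 [ 432. -312.  233.] [ 444. -300.  259.]
oil 262.07576918826
pur1 30 275 [ 448. -446.   38.] [ 479. -398.  125.]
pur1 180 93 [ 449. -436.  182.] [ 465. -414.  232.]
pur1 232 103 [ 437. -435.  235.] [ 614. -342.  246.]
pur1 247.3580706943128
pur2 30 270 [ 718. -415.   34.] [ 753. -371.  125.]
pur2 180 93 [ 720. -406.  183.] [ 738. -385.  234.]
pur2 232 78 [ 711. -406.  233.] [ 737. -386.  246.]
pur2 247.55056144885612
mill 30 181 [ 762. -261.   33.] [ 789. -223.  127.]
mill 171.53862337588112
white 30 438 [ 842. -423.   39.] [ 890. -374.  125.]
white 161.5123903396443
290 186 [483.  60.  91.]
330 189 [462. 196.  65.]
265 186 [486. -23.  77.]
290 238 [671.  75.  91.]
265 238 [680.  -3.  86.]
330 243 [663. 204.  69.]
267 215 [567.  -5.  25.]
322 215 [551. 177.  40.]
267 175 [394. -22.  -1.]
264 260 [725.   2.  13.]
[array([ 694., -307.,   14.]), array([812.,  79.,  79.]), array([ 496., -596.,    7.])]
```

View pics/crop0.png

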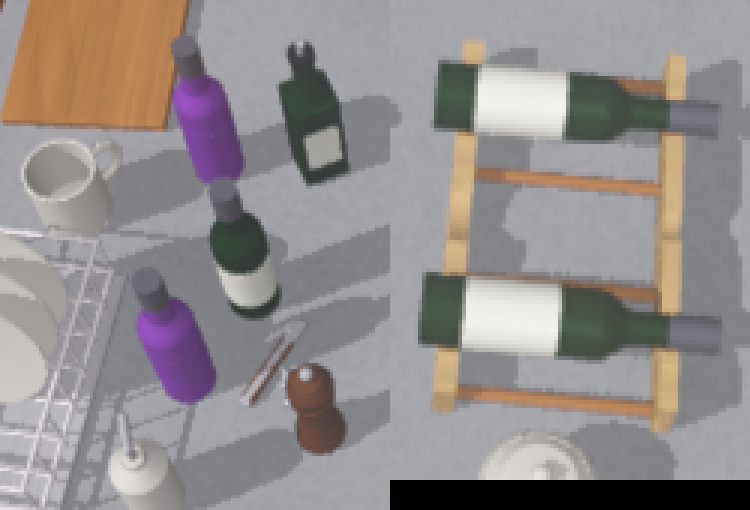

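carry_out(rows=[[[0, 0, 3], [0, 0, 0], 1], [[2.7, -3.7, 2], [0, 0, -0.094], 1], [[2.7, -3.7, 2], [0, 0, -0.094], 1], [[2.7, -3.7, 2], [0, 0, -0.094], 1], [[2.7, -3.7, 1], [0, 0, -0.094], 1], [[2.7, -3.7, 1], [0, 0, -0.094], 1], [[2.7, -3.7, 1], [0, 0, -0.094], 1], [[2.7, -3.7, 0], [0, 0, -0.094], 1], [[2.7, -3.7, 0], [0, 0, -0.094], 1], [[2.7, -3.7, 0], [0, 0, -0.094], 1], [[2.7, -3.7, 0], [0, 0, -0.094], 1], [[2.7, -3.7, 0], [0, 0, -0.094], 1], [[2.7, -3.7, 0], [0, 0, -0.094], 1], [[0, 0, 0], [0, 0, 0], 1], [[0, 0, 0], [0, 0, 0], 1]])

```text
time: 1.98
tcp_pos: [564.9, 78.5, 362.0]
tcp_rot: [0.703, 0.711, -0.0, -0.0]
ft_force: [-0.4, 0.0, 0.1]
width: 85.3
grasp_force: 0.0
```

```bash
python3 - <<'E'
from h import *
s=r.state();print(s['time'],s['q'],s['tcp_pos'],s['tcp_rot'])
a,P,c=cap('wrist');np.savez('w1.npz',a=a,P=P);save('w1',a);print(c['tool_from_camera'],c['fx'])
E
```

```text
1.975 [-0.33411538  0.61101078  0.29356986  1.27533245 -0.17454473  1.28063554
 -0.02994802] [564.88273092  78.46590879 361.9839949 ] [ 7.03241305e-01  7.10951111e-01 -1.64797648e-04 -3.96761431e-04]
[[-2.73978219e-04 -9.49757741e-01 -3.12985876e-01  7.88194184e+01]
 [ 9.99999811e-01 -8.78291596e-05 -6.08850936e-04  3.33249973e-01]
 [ 5.50771603e-04 -3.12985983e-01  9.49757585e-01 -1.31379220e+02]
 [ 0.00000000e+00  0.00000000e+00  0.00000000e+00  1.00000000e+00]] 308.85099560681937
```

View pics/w1.png

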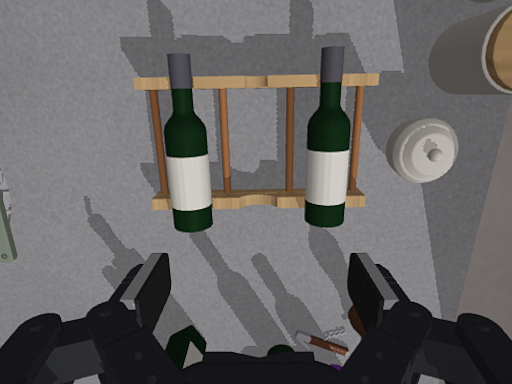

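The wrist picture shows the rack from above. The neck board runs along row ~81 (columns 135–378) and the body board along row ~200 (153–365). The bottle bases are at (193,228) and (325,222).

```bash
python3 - <<'E'
from h import *
np.set_printoptions(suppress=True,precision=1)
z=np.load('w1.npz');a,P=z['a'].astype(int),z['P']
wood=(a[...,0]-a[...,2]>40)&(a[...,0]>150)
H=P[...,2]
for n,(v0,v1),(l,h) in (('neck',(65,100),(46,56)),('body',(185,215),(39,49))):
    m=np.zeros(H.shape,bool);m[v0:v1,130:385]=True
    m&=wood&(H>l)&(H<h);p=P[m]
    k=np.polyfit(p[:,0],p[:,1],1);res=p[:,1]-np.polyval(k,p[:,0])
    print(n,len(p),k,'y lo/hi res',np.percentile(res,[1,5,50,95,99]),'x',np.percentile(p[:,0],[0.5,99.5]),'z',np.median(p[:,2]))
    # front-face edge per column
    u=np.where(m.any(0))[0];lo=np.array([[P[:,c][m[:,c]][:,0].mean(),P[:,c][m[:,c]][:,1].min(),P[:,c][m[:,c]][:,1].max()] for c in u])
    for j in(1,2): k=np.polyfit(lo[:,0],lo[:,j],1);print('  edge',k,np.polyval(k,[460,560,660]))
from scipy.optimize import least_squares
S=np.load('s0.npz')
for n,(u0,u1,v0,v1) in dict(near=(165,215,110,232),far=(305,352,110,228)).items():
    p=P[v0:v1,u0:u1].reshape(-1,3);p=p[(p[:,2]>62)&(p[:,2]<100)]
    cy=p[:,1].min();b=p[p[:,1]<cy+125]
    f=lambda t:np.hypot(b[:,0]-t[0]-t[1]*(b[:,1]-50),b[:,2]-t[2])-29.5
    t=least_squares(f,[b[:,0].mean(),0,56],loss='soft_l1').x
    print(n,'x@y50',t,'base y',np.percentile(p[:,1],[0,.5,1,2]),'mouth',np.percentile(p[:,1],[98,99.5,100]),'ztop',np.percentile(b[:,2],98))
# standing bottle from scene
p=S['P'][178:228,150:174].reshape(-1,3)
for lo,hi,rr in((25,135,29.5),(180,232,14)):
    b=p[(p[:,2]>lo)&(p[:,2]<hi)]
    f=lambda t:np.hypot(b[:,0]-t[0],b[:,1]-t[1])-rr
    t=least_squares(f,[615,-347],loss='soft_l1').x;print('bottle',t,np.abs(f(t)).mean())
# wrist view of bench below for sanity
print('table z',np.nanmedian(H[230:250,230:280]))
Q=S['P'];print('mug',np.nanmedian(Q[165:200,88:118].reshape(-1,3),0),'mug top max',np.nanmax(Q[165:200,88:118,2]))
E
```

```text
neck 2033 [  0.  155.9] y lo/hi res [-7.3 -6.8  0.1  6.7  7.2] x [395.8 722.5] z 50.8859593469399
  edge [  0.  149.8] [162.2 164.9 167.6]
  edge [  0.  162.3] [175.2 178.1 180.9]
body 907 [  0.  -19.8] y lo/hi res [-8.5 -8.   0.   8.3  8.7] x [400.4 727.8] z 43.38316679680412
  edge [  0.  -27.5] [-15.3 -12.7 -10. ]
  edge [  0.  -13.4] [-0.1  2.7  5.6]
near x@y50 [462.4  -0.   55.9] base y [-37.2 -35.2 -34.  -32.3] mouth [128.8 132.8 134.2] ztop 86.39042255273422
far x@y50 [662.4  -0.   55.9] base y [-27.9 -26.  -25.  -23.1] mouth [132.6 135.8 136.5] ztop 86.2698170505036
bottle [ 613.9 -350. ] 2.7556375472426997
bottle [ 613.9 -349.9] 1.0099234269081825
table z -0.03391050208000479
mug [ 524.1 -580.    41.2] mug top max 113.1191059838552
```

```bash
cat >> h.py <<'E'
def tool(phi,b):
    p,b=np.radians([phi,b]);z=np.array([np.cos(b)*np.cos(p),np.cos(b)*np.sin(p),-np.sin(b)])
    x=np.array([np.sin(b)*np.cos(p),np.sin(b)*np.sin(p),np.cos(b)]);return np.column_stack([x,np.cross(z,x),z])
E
python3 - <<'E'
from h import *
np.set_printoptions(suppress=True,precision=3)
s=r.state();A=R.from_quat(s['tcp_rot']).as_matrix();p=np.array(s['tcp_pos'])
for phi in(-60,-65):
    T=tool(phi,15);rv=R.from_matrix(T@A.T).as_rotvec()
    g=np.array([614,-350,100])+8*T[:,2];pre=g-150*T[:,2]
    print(phi,rv,np.linalg.norm(rv),rv/14,'grasp tcp',g,'pre',pre,'d',(pre-p)/10)
E
```

```text
-60 [ 0.449 -1.64  -2.145] 2.7373467929738204 [ 0.032 -0.117 -0.153] grasp tcp [ 617.864 -356.692   97.929] pre [ 545.419 -231.215  136.752] d [ -1.935 -31.006 -22.541]
-65 [ 0.384 -1.689 -2.208] 2.8058733596754144 [ 0.027 -0.121 -0.158] grasp tcp [ 617.266 -357.003   97.929] pre [ 556.033 -225.689  136.752] d [ -0.874 -30.454 -22.541]
```

carry_out(rows=[[[-0.2, -1.5, 0], [0.03, -0.109, -0.143], 1], [[-0.2, -1.5, 0], [0.03, -0.109, -0.143], 1], [[-0.2, -1.5, 0], [0.03, -0.109, -0.143], 1], [[-0.2, -1.5, 0], [0.03, -0.109, -0.143], 1], [[-0.2, -1.5, 0], [0.03, -0.109, -0.143], 1], [[-0.2, -1.5, 0], [0.03, -0.109, -0.143], 1], [[-0.2, -1.5, 0], [0.03, -0.109, -0.143], 1]])

```text
time: 2.9
tcp_pos: [552.1, -25.5, 369.0]
tcp_rot: [0.9, 0.24, 0.316, 0.182]
ft_force: [27.5, -14.9, 25.5]
width: 85.2
grasp_force: 0.0
```

```bash
python3 - <<'E'
from h import *
np.set_printoptions(suppress=True,precision=3)
s=r.state();A=R.from_quat(s['tcp_rot']).as_matrix();p=np.array(s['tcp_pos'])
print(s['q'],p,A)
T=tool(-60,15);rv=R.from_matrix(T@A.T).as_rotvec();print(rv,np.linalg.norm(rv))
E
```

```text
[-0.587  0.382  0.635  2.112 -0.507 -0.    -0.612] [552.078 -25.527 369.043] [[ 0.685  0.318  0.655]
 [ 0.547 -0.818 -0.176]
 [ 0.481  0.479 -0.735]]
[ 0.225 -0.882 -1.143] 1.4615388163144782
```

```bash
cat > kin.py <<'E'
from h import *
from scipy.optimize import least_squares
import itertools,json
def fk(q,sg,b,f,d,off):
    M=R.from_rotvec([0,0,b]);p=np.zeros(3)
    ax='zyzyzyz'
    for i in range(7):
        M=M*R.from_euler(ax[i],sg[i]*q[i]); p=p+M.apply([off[i],0,d[i]])
    return p,M*R.from_rotvec([0,0,f])
E
cat > data.py <<'E'
from scipy.spatial.transform import Rotation as R
D=[([-1.17970675,0.70702361,-0.02762969,1.48491852,0.0220107,0.95090826,-0.07549567],[241.06404193,521.79320399,241.89189042],[2.14700650e-01,9.76679785e-01,-4.69232214e-04,-8.84840018e-05]),
([-0.33411538,0.61101078,0.29356986,1.27533245,-0.17454473,1.28063554,-0.02994802],[564.88273092,78.46590879,361.9839949],[7.03241305e-01,7.10951111e-01,-1.64797648e-04,-3.96761431e-04])]
E
python3 - <<'E'
from kin import *
from data import D
s=r.state();D=D+[(s['q'],s['tcp_pos'],s['tcp_rot'])]
import json;json.dump([[list(map(float,x)) for x in d] for d in D],open('D.json','w'))
best=[]
for sg in itertools.product([1,-1],repeat=7):
    if sg[1]<0: continue
    def rot(t):
        return np.concatenate([(R.from_quat(d[2]).inv()*fk(d[0],sg,t[0],t[1],np.zeros(7),np.zeros(7))[1]).as_rotvec() for d in D])
    for b0 in(0,1.57,3.14,-1.57):
      for f0 in (0,2):
        o=least_squares(rot,[b0,f0],max_nfev=30);best.append((o.cost,sg,o.x))
best.sort(key=lambda t:t[0])
for c,sg,x in best[:4]: print(c,sg,x)
c,sg,x=best[0]
def pos(t):
    d=np.r_[t[0],0,t[1],0,t[2],0,t[3]];off=np.r_[0,0,t[4:8],0]
    return np.concatenate([(np.array(fk(dd[0],sg,x[0],x[1],d,off)[0])-dd[1]) for dd in D]+[t[4:8]*.02])
o=least_squares(pos,[300,400,400,250,0,0,0,0]);print(o.cost,o.x,o.fun)
E
```

```text
8.243264769290475e-17 (-1, 1, -1, 1, -1, 1, -1) [1.50095753e-09 1.57079633e+00]
8.243264903747204e-17 (-1, 1, -1, 1, -1, 1, -1) [1.50139153e-09 1.57079633e+00]
8.243264930011942e-17 (-1, 1, -1, 1, -1, 1, -1) [1.50140748e-09 1.57079633e+00]
8.243265108786e-17 (-1, 1, -1, 1, -1, 1, -1) [6.28318531 1.57079633]
626.19354273307 [ 324.33557017  535.76629275  245.70970664  253.95652465  128.08485758
  132.09073786 -122.0327801    66.00357837] [-32.61664431  12.02670991   1.63460894   0.1747363    4.26067954
  -1.26580864   0.19029771   0.16915703  -0.36880031   2.56169715
   2.64181476  -2.4406556    1.32007157]
```

carry_out(rows=[[[0.2, 0.5, 0], [-0.03, 0.109, 0.143], 1], [[0.2, 0.5, 0], [-0.03, 0.109, 0.143], 1], [[0.2, 0.5, 0], [-0.03, 0.109, 0.143], 1], [[0, 0, 0], [0, 0, 0], 1]])

```text
time: 3.4
tcp_pos: [560.0, -10.7, 369.7]
tcp_rot: [0.857, 0.467, 0.187, 0.11]
ft_force: [0.3, -0.3, -0.0]
width: 85.5
grasp_force: 0.0
```

```bash
cat > fit.py <<'E'
from kin import *
sg=(-1,1,-1,1,-1,1,-1)
def fk2(q,t):
    M=R.identity();p=np.zeros(3);T=np.asarray(t).reshape(7,3);ax='zyzyzyz';pts=[]
    for i in range(7):
        M=M*R.from_euler(ax[i],sg[i]*q[i]);p=p+M.apply(T[i]);pts.append(p)
    return p,M*R.from_rotvec([0,0,np.pi/2]),np.array(pts)
def add():
    D=json.load(open('D.json'));s=r.state();D.append([list(map(float,s[k])) for k in('q','tcp_pos','tcp_rot')]);json.dump(D,open('D.json','w'));return D
def fit(D):
    t0=np.zeros((7,3));t0[[0,2,4,6],2]=[300,450,400,250];m=np.ones((7,3),bool);m[[1,3,5],1]=False;m[6,:2]=False  # y offsets merge along y-axes
    w=np.full((7,3),.02);w[:,2]=.004
    w[[0,2,4,6],2]=.0005
    x0=t0.ravel();f=lambda t:np.concatenate([fk2(d[0],t)[0]-d[1] for d in D]+[w.ravel()*(t-x0)])
    o=least_squares(f,x0);return o.x,f(o.x)[:3*len(D)]
E
python3 - <<'E'
from fit import *
np.set_printoptions(suppress=True,precision=2)
D=add();t,e=fit(D);print(t.reshape(7,3));print(e);print(D[-1])
E
```

```text
[[ -2.15  -5.17 313.08]
 [  0.56  -5.17   1.12]
 [  0.01  -9.75 521.57]
 [ -1.17  -9.75  -1.68]
 [  1.2   -1.33 292.44]
 [ -0.36  -1.33   0.75]
 [  0.46   0.54 297.93]]
[-0.    0.    0.01  0.   -0.02 -0.02 -0.   -0.02 -0.01 -0.    0.04  0.02]
[[-0.33882466132824196, 0.40079358062555315, 0.4391096979550817, 1.7837517267281153, -0.31165716272228267, 0.5697859191222487, -0.3131728782864063], [560.0260840348762, -10.719394222675655, 369.691677145447], [0.8570807349158238, 0.4671826876565442, 0.18712836584083037, 0.11016317391896226]]
```

```bash
cat >> fit.py <<'E'
LO=np.array([-2.71,-.32,-1.57,0,-1.46,0,-2.83]);HI=np.array([2.71,2.16,1.52,2.45,4.6,2.02,2.83])
def ik(p,A,t,seed,q0=None,w=0):
    Rm=R.from_matrix(A)
    def f(q):
        a,b,_=fk2(q,t);e=np.r_[(a-p)/100,(Rm.inv()*b).as_rotvec()]
        return e if q0 is None else np.r_[e,w*(q-q0)]
    o=least_squares(f,np.clip(seed,LO+.02,HI-.02),bounds=(LO+.01,HI-.01),max_nfev=80)
    return o.x,np.abs(f(o.x)[:6]).max()
E
cat > scan.py <<'E'
from fit import *
np.set_printoptions(suppress=True,precision=2)
D=json.load(open('D.json'));t,e=fit(D);np.save('t.npy',t)
rng=np.random.default_rng(0)
for phi in(-30,-60,-90,0,60,90,120):
  for b in(15,):
    T=tool(phi,b);g=np.array([614,-350,100])+8*T[:,2]
    sols=[]
    for k in range(25):
        q,e=ik(g,T,t,rng.uniform(LO,HI))
        if e<2e-3: sols.append(q)
    print(phi,b,len(sols))
    for q in sols[:4]: print('  ',q,'wrist',fk2(q,t)[2][4],'elbow',fk2(q,t)[2][2])
E
python3 scan.py
```

```text
-30 15 13
   [0.29 1.33 0.28 2.13 3.06 1.58 1.27] wrist [ 370.07 -211.04  175.43] elbow [ 477.87 -163.13  441.33]
   [0.12 1.42 0.61 2.13 3.05 1.56 0.91] wrist [ 370.32 -210.8   175.77] elbow [508.68 -77.54 394.21]
   [0.24 1.35 0.37 2.13 3.05 1.57 1.17] wrist [ 370.14 -210.99  175.54] elbow [ 488.08 -138.52  431.38]
   [0.28 1.33 0.29 2.13 3.06 1.58 1.25] wrist [ 370.08 -211.03  175.45] elbow [ 479.59 -159.16  439.9 ]
-60 15 14
   [-0.4   1.91  1.51  1.94  3.41  0.58 -0.55] wrist [ 474.13 -106.66  175.62] elbow [459.67 182.73 149.99]
   [ 0.17  1.27 -0.01  1.93  2.27  1.35  1.53] wrist [ 472.06 -107.7   175.12] elbow [ 487.69 -101.84  465.57]
   [-0.26  1.5   0.85  1.94  2.48  0.74  0.76] wrist [ 472.73 -107.55  175.88] elbow [505.36 118.61 355.95]
   [ 0.4   1.31 -0.43  1.92  2.34  1.64  1.82] wrist [ 471.95 -107.64  174.73] elbow [ 455.79 -215.45  444.46]
-90 15 14
   [-0.34  1.59  1.05  1.45  0.48  0.5   2.52] wrist [612.48 -68.86 173.87] elbow [495.28 161.03 308.37]
   [-0.02  1.33  0.18  1.44  1.42  1.16  1.97] wrist [612.18 -69.03 174.53] elbow [505.63  -8.14 438.36]
   [ 0.15
[... 398 characters left out ...]
 elbow [  84.37 -500.24  195.21]
   [0.27 1.59 1.02 1.94 3.52 2.01 0.74] wrist [ 333.4  -351.09  175.89] elbow [ 498.18 -151.86  309.16]
   [0.27 1.59 1.02 1.94 3.52 2.01 0.74] wrist [ 333.4  -351.09  175.89] elbow [ 498.12 -152.08  309.56]
60 15 13
   [ 0.96  1.53 -0.47  0.65 -0.74  1.54  0.54] wrist [ 474.44 -593.4   175.99] elbow [ 281.16 -438.25  328.34]
   [0.7  1.6  0.77 0.67 4.41 2.01 0.72] wrist [ 474.62 -593.53  175.91] elbow [ 387.3 -348.2  305.5]
   [ 1.11  1.69 -1.43  0.64  0.21  1.46  0.16] wrist [ 473.99 -593.13  176.04] elbow [ 219.87 -466.31  239.33]
   [ 1.1   1.66 -1.28  0.64  0.06  1.45  0.22] wrist [ 474.07 -593.18  176.04] elbow [ 225.11 -466.32  257.23]
90 15 0
120 15 0
```

```bash
cat > plan.py <<'E'
from fit import *
t=np.load('t.npy')
np.set_printoptions(suppress=True,precision=2)
def rows(qa,qb,n,st):
    P=[fk2(qa+(qb-qa)*k/n,t) for k in range(n+1)];out=[]
    p,M=np.array(st['tcp_pos']),R.from_quat(st['tcp_rot'])
    for k in range(1,n+1):
        d=(P[k][0]-p)/10;rv=(P[k][1]*M.inv()).as_rotvec();d=np.round(d,1);rv=np.round(rv,3)
        out.append([d.tolist(),rv.tolist()]);p=p+d*10;M=R.from_rotvec(rv)*M
    return out,np.array([x[0] for x in P])
E
python3 - <<'E'
from plan import *
s=r.state();q0=np.array(s['q'])
seed=np.array([-.02,1.2,.1,1.5,1.5,1.16,1.97])
T=tool(-80,15);g=np.array([614,-350,100])+8*T[:,2];pre=g-160*T[:,2]
for n,p in(('grasp',g),('pre',pre),('hi',pre+[0,20,130])):
    q,e=ik(p,T,t,seed,seed,.02);print(n,p,q,e,fk2(q,t)[2][[2,4]].ravel());seed=q
o,P=rows(q0,q,16,s);print(P[::3]);
for a in o: print(a)
E
```

```text
grasp [ 615.34 -357.61   97.93] [0.01 1.3  0.13 1.63 1.71 1.15 1.77] 0.0003061345954477165 [500.79 -24.64 454.67 563.51 -73.68 174.81]
pre [ 588.5  -205.41  139.34] [-0.23  1.2   0.05  1.76  1.48  1.28  1.76] 6.908585508461823e-05 [477.67  89.73 500.96 536.56  78.5  216.22]
hi [ 588.5  -185.41  269.34] [-0.26  0.96  0.03  1.77  1.4   1.33  1.99] 0.00011917815336580572 [418.07  89.09 611.48 536.54  98.59 345.88]
[[ 560.03  -10.68  369.71]
 [ 517.03  -34.63  301.92]
 [ 485.61  -80.4   265.55]
 [ 480.96 -131.85  256.23]
 [ 509.17 -172.04  262.04]
 [ 565.58 -187.34  268.87]]
[[-1.4, -0.5, -2.6], [-0.135, 0.102, 0.213]]
[[-1.5, -0.8, -2.3], [-0.123, 0.109, 0.215]]
[[-1.4, -1.1, -1.9], [-0.112, 0.116, 0.215]]
[[-1.3, -1.3, -1.5], [-0.101, 0.124, 0.215]]
[[-1.0, -1.6, -1.2], [-0.093, 0.131, 0.212]]
[[-0.8, -1.7, -0.9], [-0.085, 0.14, 0.208]]
[[-0.5, -1.7, -0.6], [-0.079, 0.148, 0.203]]
[[-0.2, -1.7, -0.3], [-0.074, 0.155, 0.196]]
[[0.2, -1.7, -0.0], [-0.072, 0.161, 0.188]]
[[0.6, -1.6, 0.1], [-0.071, 0.167, 0.181]]
[[0.9, -1.3, 0.2], [-0.071, 0.172, 0.172]]
[[1.3, -1.1, 0.2], [-0.074, 0.174, 0.163]]
[[1.6, -0.9, 0.3], [-0.078, 0.175, 0.154]]
[[1.9, -0.5, 0.3], [-0.082, 0.175, 0.145]]
[[2.2, -0.2, 0.1], [-0.088, 0.173, 0.137]]
[[2.2, 0.2, 0.1], [-0.095, 0.168, 0.13]]
```

carry_out(rows=[[[-1, -0.4, -1.6], [-0.086, 0.07, 0.143], 1], [[-1, -0.4, -1.6], [-0.086, 0.07, 0.143], 1], [[-1, -0.4, -1.6], [-0.086, 0.07, 0.143], 1], [[-0.9, -0.8, -1.1], [-0.071, 0.08, 0.143], 1], [[-0.9, -0.8, -1.1], [-0.071, 0.08, 0.143], 1], [[-0.9, -0.8, -1.1], [-0.071, 0.08, 0.143], 1], [[-0.6, -1.1, -0.7], [-0.059, 0.09, 0.14], 1], [[-0.6, -1.1, -0.7], [-0.059, 0.09, 0.14], 1], [[-0.6, -1.1, -0.7], [-0.059, 0.09, 0.14], 1], [[-0.2, -1.1, -0.3], [-0.051, 0.101, 0.133], 1], [[-0.2, -1.1, -0.3], [-0.051, 0.101, 0.133], 1], [[-0.2, -1.1, -0.3], [-0.051, 0.101, 0.133], 1]])

```text
time: 4.9
tcp_pos: [478.2, -111.8, 257.6]
tcp_rot: [0.12, 0.946, -0.3, -0.012]
ft_force: [1.0, 0.2, -0.1]
width: 85.2
grasp_force: 0.0
```

```bash
python3 - <<'E'
from plan import *
s=r.state();print(s['q'],s['tcp_pos']);D=add();t,e=fit(D);print(np.abs(e).max());np.save('t.npy',t)
T=tool(-80,15);p=np.array([588,-185,269]);M=R.from_matrix(T)*R.from_quat(s['tcp_rot']).inv()
print((p-s['tcp_pos'])/10,M.as_rotvec(),M.magnitude())
E
```

```text
[-0.3   0.68  0.23  1.78  0.55  0.96  0.83] [ 478.17 -111.75  257.6 ]
0.014293481962866394
[10.98 -7.32  1.14] [-0.55  1.42  1.24] 1.9654992793528345
```

carry_out(rows=[[[0.3, -1.1, 0], [-0.046, 0.118, 0.103], 1], [[0.3, -1.1, 0], [-0.046, 0.118, 0.103], 1], [[0.3, -1.1, 0], [-0.046, 0.118, 0.103], 1], [[0.7, -0.8, 0.1], [-0.046, 0.118, 0.103], 1], [[0.7, -0.8, 0.1], [-0.046, 0.118, 0.103], 1], [[0.7, -0.8, 0.1], [-0.046, 0.118, 0.103], 1], [[1.2, -0.5, 0.2], [-0.046, 0.118, 0.103], 1], [[1.2, -0.5, 0.2], [-0.046, 0.118, 0.103], 1], [[1.2, -0.5, 0.2], [-0.046, 0.118, 0.103], 1], [[1.5, 0, 0.1], [-0.046, 0.118, 0.103], 1], [[1.5, 0, 0.1], [-0.046, 0.118, 0.103], 1], [[1.5, 0, 0.1], [-0.046, 0.118, 0.103], 1], [[0, 0, 0], [0, 0, 0], 1]])

```text
time: 6.52
tcp_pos: [588.9, -183.6, 269.2]
tcp_rot: [0.606, -0.513, 0.468, 0.387]
ft_force: [0.1, -0.1, -0.5]
width: 85.3
grasp_force: 0.0
```

```bash
python3 - <<'E'
from plan import *
s=r.state();print(s['q'],s['tcp_pos']);D=add();t,e=fit(D);print(np.abs(e).max());np.save('t.npy',t)
T=tool(-80,15);p=np.array([588.5,-205.4,139.3]);M=R.from_matrix(T)*R.from_quat(s['tcp_rot']).inv()
print((p-s['tcp_pos'])/10,M.as_rotvec())
a,P,c=cap('wrist');np.savez('w2.npz',a=a,P=P);save('w2',a)
E
```

```text
[-0.32  0.97  0.16  1.76  1.35  1.24  2.01] [ 588.91 -183.59  269.2 ]
0.011725590117976026
[ -0.04  -2.18 -12.99] [-0.    0.01  0.  ]
```

View pics/w2.png

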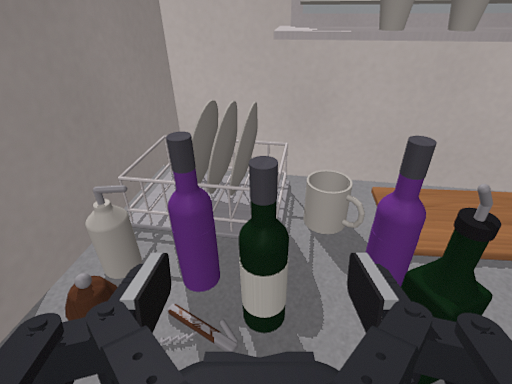

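The wrist picture shows the wine bottle centred between the fingers, with its cap at (264,175) and base at (264,325). The purple look-alikes are at (192,220) and (400,220), and the corkscrew is at (203,325).

```bash
python3 - <<'E'
from plan import *
z=np.load('w2.npz');P=z['P']
p=P[155:335,235:295].reshape(-1,3)
p=p[(np.hypot(p[:,0]-614,p[:,1]+350)<60)]
for lo,hi,rr in((40,135,29.5),(180,232,14)):
    b=p[(p[:,2]>lo)&(p[:,2]<hi)]
    f=lambda x:np.hypot(b[:,0]-x[0],b[:,1]-x[1])-rr
    x=least_squares(f,[615,-347],loss='soft_l1').x;print(len(b),x,np.abs(f(x)).mean())
print(np.nanmax(p[:,2]))
for n,(u,v) in dict(cork=(203,325),mill=(85,290),pur2=(200,260),pur1=(395,240)).items(): print(n,P[v,u])
E
```

```text
2497 [ 614.07 -348.2 ] 0.4010637400329739
1131 [ 614.02 -348.06] 0.4523810939775242
241.00436795915715
cork [ 689.15 -310.52   10.74]
mill [ 761.59 -238.3   153.27]
pur2 [ 707.75 -372.04   66.39]
pur1 [ 454.67 -396.77  118.25]
```

carry_out(rows=[[[0, -0.3, -2.6], [0, 0.002, 0], 1], [[0, -0.3, -2.6], [0, 0.002, 0], 1], [[0, -0.4, -2.6], [0, 0.002, 0], 1], [[0, -0.5, -2.6], [0, 0.002, 0], 1], [[0, -0.7, -2.6], [0, 0.002, 0], 1], [[0, 0, 0], [0, 0, 0], 1]])

```text
time: 7.32
tcp_pos: [588.6, -206.9, 139.2]
tcp_rot: [0.607, -0.512, 0.465, 0.391]
ft_force: [0.7, 0.2, 0.2]
width: 85.7
grasp_force: 0.0
```

carry_out(rows=[[[0.4, -2.5, -0.7], [0, 0, 0], 1], [[0.4, -2.5, -0.7], [0, 0, 0], 1], [[0.4, -2.5, -0.7], [0, 0, 0], 1], [[0.4, -2.5, -0.7], [0, 0, 0], 1], [[0.4, -2.0, -0.5], [0, 0, 0], 1], [[0.3, -1.5, -0.4], [0, 0, 0], 1], [[0.3, -1.0, -0.3], [0, 0, 0], 1], [[0.1, -0.4, -0.1], [0, 0, 0], 1], [[0, 0, 0], [0, 0, 0], 1]])

```text
time: 8.45
tcp_pos: [616.6, -355.6, 99.3]
tcp_rot: [0.607, -0.511, 0.466, 0.391]
ft_force: [0.3, 0.3, -0.9]
width: 85.3
grasp_force: 0.0
```

carry_out(rows=[[[0, 0, 0], [0, 0, 0], 0.4], [[0, 0, 0], [0, 0, 0], 0], [[0, 0, 0], [0, 0, 0], -0.5], [[0, 0, 0], [0, 0, 0], -1], [[0, 0, 0], [0, 0, 0], -1], [[0, 0, 0], [0, 0, 0], -1]])

```text
time: 9.2
tcp_pos: [616.6, -355.9, 99.6]
tcp_rot: [0.607, -0.511, 0.466, 0.391]
ft_force: [-3.5, 2.8, 5.5]
width: 57.4
grasp_force: 63.1
```

```bash
python3 - <<'E'
from plan import *
s=r.state();M=R.from_quat(s['tcp_rot']);p=np.array(s['tcp_pos'])
np.savez('grasp.npz',base=M.inv().apply(np.array([614.05,-348.1,0])-p),ax=M.inv().apply([0,0,1.]))
print(M.inv().apply([0,0,1.]),M.inv().apply(np.array([614.05,-348.1,100])-p))
E
```

```text
[ 0.97 -0.   -0.26] [-1.71  1.16 -7.95]
```

carry_out(rows=[[[0, 0, 0.5], [0, 0, 0], -1], [[0, 0, 1], [0, 0, 0], -1], [[0, 0, 2], [0, 0, 0], -1], [[0, 0, 2.5], [0, 0, 0], -1], [[0, 0, 2.5], [0, 0, 0], -1], [[0, 0.5, 2.5], [0, 0, 0], -1], [[0, 1, 2.5], [0, 0, 0], -1], [[0, 1, 2.5], [0, 0, 0], -1], [[0, 2, 2], [0, 0, 0], -1], [[0, 2, 1], [0, 0, 0], -1], [[0, 1, 0.5], [0, 0, 0], -1], [[0, 0, 0], [0, 0, 0], -1]])

```text
time: 10.7
tcp_pos: [616.7, -280.4, 294.2]
tcp_rot: [0.607, -0.511, 0.466, 0.391]
ft_force: [0.3, 0.3, -6.9]
width: 57.4
grasp_force: 64.7
```

```bash
cat > goal.py <<'E'
from plan import *
G=np.load('grasp.npz');psi=0.027
def place(base,b=15):
    # desired tool pose so that bottle axis -> bay direction
    d=np.array([-np.sin(psi),np.cos(psi),0]);ax=G['ax']/np.linalg.norm(G['ax'])
    y=np.array([np.cos(psi),np.sin(psi),0])   # tool y along rack +x
    # build bottle frames: (ax, y-perp)
    yt=np.array([0,1.,0]);yt-=yt@ax*ax;yt/=np.linalg.norm(yt)
    A=np.column_stack([ax,yt,np.cross(ax,yt)]);W=np.column_stack([d,y,np.cross(d,y)])
    T=W@A.T;return base-T@G['base'],T
E
python3 - <<'E'
from goal import *
s=r.state();q0=np.array(s['q']);print(s['q'],s['tcp_pos'],s['ft_force'])
base=np.array([564.1,-14,56]);p,T=place(base);print(p,T)
seed=np.array([-.33,.61,.29,1.28,-.17,1.28,-.03])
qf,e=ik(p,T,t,seed,seed,.02);print(qf,e)
qh,e=ik(p+[0,-25,150],T,t,qf,qf,.02);print(qh,e)
o,P=rows(q0,qh,30,s)
B=G['base']
for k in range(31):
    pp,M,_=fk2(q0+(qh-q0)*k/30,t)
    if k%5==0: print(k,pp,'base',pp+M.apply(B),'mouth',pp+M.apply(B+240*G['ax']))
for i in range(0,30,2): print([np.round((np.array(o[i][j])+o[i+1][j])/2,3).tolist() for j in(0,1)], round(np.linalg.norm(o[i][1]),3))
E
```

```text
[-0.18  0.95  0.23  1.68  1.45  1.12  2.12] [ 616.71 -280.36  294.2 ] [ 0.35  0.33 -6.94]
[560.25  85.52  47.88] [[-0.02  1.    0.01]
 [ 0.97  0.03 -0.26]
 [-0.26  0.   -0.97]]
[-0.53  1.05  0.38  1.64 -0.15  0.57 -0.16] 0.0006552492020373047
[-0.52  0.82  0.45  1.57 -0.08  0.86 -0.11] 0.00018428290728182773
0 [ 616.73 -280.35  294.2 ] base [ 614.15 -272.49  194.61] mouth [ 614.25 -272.64  434.61]
5 [ 585.03 -248.51  273.56] base [ 628.35 -228.45  185.77] mouth [ 522.73 -257.17  399.36]
10 [ 561.23 -204.51  250.38] base [ 641.66 -192.47  192.3 ] mouth [ 451.12 -202.82  337.87]
15 [ 546.88 -149.61  227.82] base [ 643.26 -164.23  205.85] mouth [ 417.37 -113.27  268.9 ]
20 [542.44 -85.57 209.36] base [ 628.05 -136.67  216.16] mouth [429.12  -2.41 214.36]
25 [547.38 -14.63 198.41] base [598.62 -98.58 216.13] mouth [481.21 109.28 191.4 ]
30 [560.25  60.52 197.88] base [564.1  -39.   205.99] mouth [557.61 200.91 206.  ]
[[-0.65, 0.55, -0.4], [0.04, -0.087, -0.052]] 0.108
[[-0.65, 0.65, -0.4], [0.036, -0.088, -0.056]] 0.11
[[-0.55, 0.8, -0.45], [0.034, -0.086, -0.058]] 0.11
[[-0.5, 0.85, -0.45], [0.032, -0.086, -0.062]] 0.11
[[-0.4, 0.95, -0.5], [0.031, -0.084, -0.066]] 0.11
[[-0.35, 1.05, -0.45], [0.03, -0.082, -0.069]] 0.111
[[-0.3, 1.1, -0.45], [0.028, -0.08, -0.072]] 0.111
[[-0.2, 1.2, -0.45], [0.028, -0.076, -0.076]] 0.111
[[-0.1, 1.25, -0.35], [0.028, -0.072, -0.08]] 0.112
[[-0.0, 1.35, -0.35], [0.029, -0.069, -0.083]] 0.112
[[0.05, 1.35, -0.25], [0.03, -0.064, -0.085]] 0.111
[[0.1, 1.45, -0.2], [0.031, -0.06, -0.089]] 0.111
[[0.2, 1.5, -0.15], [0.032, -0.054, -0.091]] 0.111
[[0.25, 1.5, -0.05], [0.035, -0.05, -0.093]] 0.111
[[0.3, 1.5, 0.1], [0.037, -0.044, -0.095]] 0.111
```

carry_out(rows=[[[-0.6, 0.5, -0.4], [0.04, -0.087, -0.052], -1], [[-0.7, 0.6, -0.4], [0.04, -0.087, -0.052], -1], [[-0.6, 0.6, -0.4], [0.036, -0.088, -0.056], -1], [[-0.7, 0.7, -0.4], [0.036, -0.088, -0.056], -1], [[-0.5, 0.8, -0.4], [0.034, -0.086, -0.058], -1], [[-0.6, 0.8, -0.5], [0.034, -0.086, -0.058], -1], [[-0.5, 0.8, -0.4], [0.032, -0.086, -0.062], -1], [[-0.5, 0.9, -0.5], [0.032, -0.086, -0.062], -1], [[-0.4, 0.9, -0.5], [0.031, -0.084, -0.066], -1], [[-0.4, 1.0, -0.5], [0.031, -0.084, -0.066], -1], [[-0.3, 1.0, -0.4], [0.03, -0.082, -0.069], -1], [[-0.4, 1.1, -0.5], [0.03, -0.082, -0.069], -1], [[-0.3, 1.1, -0.4], [0.028, -0.08, -0.072], -1], [[-0.3, 1.1, -0.5], [0.028, -0.08, -0.072], -1], [[-0.2, 1.2, -0.4], [0.028, -0.076, -0.076], -1], [[-0.2, 1.2, -0.5], [0.028, -0.076, -0.076], -1]])

```text
time: 12.7
tcp_pos: [544.1, -138.6, 222.9]
tcp_rot: [0.044, 0.919, -0.39, -0.027]
ft_force: [0.7, -1.1, -6.2]
width: 57.4
grasp_force: 64.6
```

carry_out(rows=[[[-0.1, 1.2, -0.3], [0.028, -0.072, -0.08], -1], [[-0.1, 1.3, -0.4], [0.028, -0.072, -0.08], -1], [[0, 1.3, -0.3], [0.029, -0.069, -0.083], -1], [[0, 1.4, -0.4], [0.029, -0.069, -0.083], -1], [[0.1, 1.3, -0.2], [0.03, -0.064, -0.085], -1], [[0, 1.4, -0.3], [0.03, -0.064, -0.085], -1], [[0.1, 1.4, -0.2], [0.031, -0.06, -0.089], -1], [[0.1, 1.5, -0.2], [0.031, -0.06, -0.089], -1], [[0.2, 1.5, -0.1], [0.032, -0.054, -0.091], -1], [[0.2, 1.5, -0.2], [0.032, -0.054, -0.091], -1], [[0.2, 1.5, 0], [0.035, -0.05, -0.093], -1], [[0.3, 1.5, -0.1], [0.035, -0.05, -0.093], -1], [[0.3, 1.5, 0.1], [0.037, -0.044, -0.095], -1], [[0.3, 1.5, 0.1], [0.037, -0.044, -0.095], -1], [[0, 0, 0], [0, 0, 0], -1], [[0, 0, 0], [0, 0, 0], -1]])

```text
time: 14.7
tcp_pos: [560.2, 58.9, 198.0]
tcp_rot: [0.692, 0.71, -0.093, 0.092]
ft_force: [0.2, -0.1, -7.0]
width: 57.4
grasp_force: 65.1
```

```bash
cat > look.py <<'E'
from goal import *
def axis_fit(P,box,guess,tol=45):
    p=P.reshape(-1,3)
    m=(abs(p[:,0]-guess[0])<tol)&(abs(p[:,2]-guess[2])<tol)&(p[:,1]>box[0])&(p[:,1]<box[1]);b=p[m]
    f=lambda x:np.hypot(b[:,0]-x[0]-x[1]*(b[:,1]-50),b[:,2]-x[2]-x[3]*(b[:,1]-50))-29.5
    return least_squares(f,[guess[0],0,guess[2],0],loss='soft_l1').x,len(b)
E
python3 - <<'E'
from look import *
s=r.state();print(s['q'],s['tcp_pos'],s['ft_force'])
p,T=place(np.array([564.1,-14,56.]));M=R.from_quat(s['tcp_rot'])
print('to go',p-s['tcp_pos'],(R.from_matrix(T)*M.inv()).as_rotvec(),'base pred',np.array(s['tcp_pos'])+M.apply(G['base']))
a,P,c=cap('scene');save('sc2',a[130:290,210:370]);np.savez('sc2.npz',a=a,P=P)
b,Q,c=cap('wrist');np.savez('w3.npz',a=b,P=Q);save('w3',np.hstack([b,cv2.resize(a[110:302,220:348],(256,384))]))
E
```

```text
[-0.45  0.8   0.31  1.56  0.05  0.87 -0.23] [560.24  58.89 198.02] [ 0.18 -0.13 -7.  ]
to go [   0.01   26.63 -150.14] [-0. -0. -0.] base pred [564.2  -40.63 206.11]
```

View pics/w3.png

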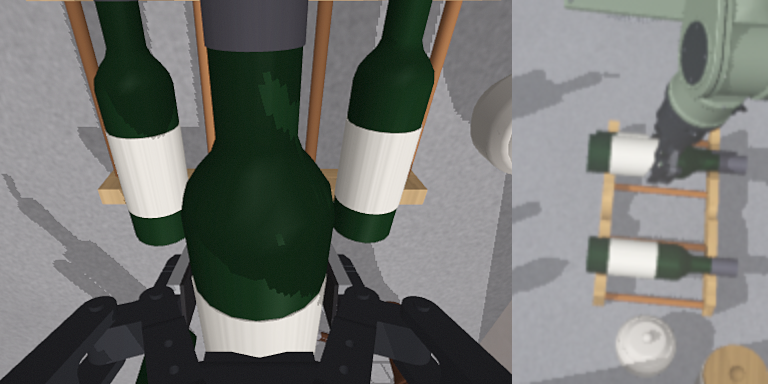

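The bottle hangs level in the gripper between the two lying bottles, with its neck pointing up the image (+y). I'll check the axis numerically before lowering.

```bash
python3 - <<'E'
from look import *
z=np.load('w3.npz');P=z['P'];p=P.reshape(-1,3)
m=(abs(p[:,0]-560)<40)&(p[:,2]>195)&(p[:,2]<250)
b=p[m];print(len(b),b.min(0),b.max(0))
for lo,hi,rr in((60,98,29.5),(132,198,14)):
    c=b[(b[:,1]>lo)&(b[:,1]<hi)]
    if len(c)<30: print('few');continue
    y0=c[:,1].mean()
    f=lambda x:np.hypot(c[:,0]-x[0]-x[1]*(c[:,1]-y0),c[:,2]-x[2]-x[3]*(c[:,1]-y0))-rr
    x=least_squares(f,[560,0,205,0],loss='soft_l1').x;print(y0,x,np.abs(f(x)).mean())
# side bottles
for g in(462,662):
    print(axis_fit(P,(-15,90),(g,0,56),36))
E
```

```text
46419 [520.    16.88 195.05] [600.   167.75 249.99]
78.88468701102428 [559.69  -0.03 205.85  -0.02] 4.540696969058757
152.088282533578 [556.96  -0.04 205.83   0.03] 0.4325053333182451
(array([462.72,  -0.03,  55.97,  -0.  ]), 7414)
(array([662.61,  -0.03,  55.89,   0.  ]), 7620)
```

carry_out(rows=[[[0.1, 1, -1.5], [0, 0, -0.008], -1], [[0, 1.2, -2.5], [0, 0, 0], -1], [[0, 0, -2.5], [0, 0, 0], -1], [[0, 0, -2.5], [0, 0, 0], -1], [[0, 0, -2], [0, 0, 0], -1], [[0, 0, -1.5], [0, 0, 0], -1], [[0, 0, -1], [0, 0, 0], -1], [[0, 0, -0.7], [0, 0, 0], -1], [[0, 0, -0.3], [0, 0, 0], -1], [[0, 0, 0], [0, 0, 0], -1]])

```text
time: 16.05
tcp_pos: [561.6, 82.1, 53.5]
tcp_rot: [0.695, 0.707, -0.092, 0.092]
ft_force: [0.0, -0.1, -6.6]
width: 57.4
grasp_force: 65.5
```

carry_out(rows=[[[0, 0, -0.2], [0, 0, 0], -1], [[0, 0, -0.2], [0, 0, 0], -1], [[0, 0, 0], [0, 0, 0], -1]])

```text
time: 16.42
tcp_pos: [561.5, 82.1, 49.2]
tcp_rot: [0.695, 0.707, -0.092, 0.092]
ft_force: [0.3, 0.2, -7.1]
width: 57.4
grasp_force: 65.5
```

```bash
python3 - <<'E'
from look import *
s=r.state();print(s['q'],s['tcp_pos'],s['ft_force'],s['ft_torque'])
M=R.from_quat(s['tcp_rot']);print('base pred',np.array(s['tcp_pos'])+M.apply(G['base']))
a,P,c=cap('wrist');p=P.reshape(-1,3)
m=(abs(p[:,0]-560)<25)&(p[:,2]>50)&(p[:,2]<80)&(p[:,1]>155)&(p[:,1]<222);c=p[m];y0=c[:,1].mean()
f=lambda x:np.hypot(c[:,0]-x[0]-x[1]*(c[:,1]-y0),c[:,2]-x[2]-x[3]*(c[:,1]-y0))-14
x=least_squares(f,[560,0,56,0],loss='soft_l1').x;print(len(c),y0,x,np.abs(f(x)).mean())
E
```

```text
[-0.47  1.03  0.28  1.63  0.01  0.58 -0.31] [561.47  82.08  49.24] [ 0.28  0.22 -7.09] [ 0.71 -0.   -0.01]
base pred [564.51 -17.49  57.14]
15949 174.57101082698046 [559.03  -0.03  57.02   0.03] 1.5960185863915926
```

1 mm to go; lower gently.

carry_out(rows=[[[0, 0, -0.1], [0, 0, 0], -1], [[0, 0, 0], [0, 0, 0], -1]])

```text
time: 16.73
tcp_pos: [561.6, 82.1, 48.4]
tcp_rot: [0.695, 0.707, -0.092, 0.092]
ft_force: [1.1, -0.4, -4.7]
width: 57.3
grasp_force: 65.6
```

carry_out(rows=[[[0, 0, -0.1], [0, 0, 0], -1], [[0, 0, 0], [0, 0, 0], -1]])

```text
time: 16.98
tcp_pos: [561.6, 82.1, 48.1]
tcp_rot: [0.695, 0.707, -0.092, 0.092]
ft_force: [-4.1, 2.4, 10.7]
width: 57.3
grasp_force: 67.2
```

carry_out(rows=[[[0, 0, 0.1], [0, 0, 0], -0.2], [[0, 0, 0], [0, 0, 0], 0.4], [[0, 0, 0], [0, 0, 0], 1], [[0, 0, 0], [0, 0, 0], 1], [[0, 0, 0], [0, 0, 0], 1], [[0, 0.3, 1], [0, 0, 0], 1], [[0, 0.5, 2], [0, 0, 0], 1], [[0, 0.7, 2.5], [0, 0, 0], 1], [[0, 0.7, 2.5], [0, 0, 0], 1], [[0, 0.5, 3], [0, 0, 0], 1], [[0, 0, 4], [-0.08, 0, 0], 1], [[0, -1, 4], [-0.09, 0, 0], 1], [[0, -1, 3], [-0.09, 0, 0], 1], [[0, 0, 0], [0, 0, 0], 0], [[0, 0, 0], [0, 0, 0], 0]])

```text
time: 18.85
tcp_pos: [561.3, 89.2, 268.0]
tcp_rot: [0.677, 0.689, -0.183, 0.18]
ft_force: [-0.3, -0.3, 0.4]
width: 51.6
grasp_force: 0.0
```

```bash
cat > meas.py <<'E'
from look import *
s=r.state();print(s['time'],s['q'],s['tcp_pos']);print(R.from_quat(s['tcp_rot']).as_matrix())
a,P,c=cap('wrist');save('m_%d'%(s['time']*100),a);np.savez('m.npz',a=a,P=P)
p=P.reshape(-1,3)
for g in(463,563,663):
    x,n=axis_fit(P,(0,100),(g,0,56),36)
    m=(abs(p[:,0]-g)<12)&(p[:,2]>70)&(p[:,2]<95)&(p[:,1]<60);yy=np.sort(p[m,1])
    # edge row: per-column lowest y of top surface
    print(g,x,n,'base edge y',yy[:3],np.percentile(yy,[.5,1]), 'mouth',p[(abs(p[:,0]-g+4)<8)&(p[:,2]>60)&(p[:,2]<76),1].max())
H=P[...,2];ai=a.astype(int);w=(ai[...,0]-ai[...,2]>40)&(ai[...,0]>150)
for n,zl,zh,yc in(('neck',46,56,171),('body',40,48,-5)):
    m=w&(H>zl)&(H<zh)&(abs(P[...,1]-yc)<25);q=P[m];k=np.polyfit(q[:,0]-563,q[:,1],1);res=q[:,1]-np.polyval(k,q[:,0]-563)
    print(n,k,np.percentile(res,[1,99]),len(q))
E
python3 meas.py
```

```text
18.85 [-0.66  0.82  0.47  1.38  0.17  1.17 -0.37] [561.27  89.21 268.02]
[[-0.02  1.    0.  ]
 [ 0.87  0.02 -0.5 ]
 [-0.5  -0.01 -0.87]]
463 [462.7   -0.03  56.01  -0.01] 5508 base edge y [-539.05 -538.34 -417.82] [-414.33 -411.66] mouth 143.91940364937582
563 [562.74  -0.03  56.09  -0.  ] 5129 base edge y [-609.06 -608.94 -607.66] [-606.1  -603.42] mouth 146.47554773440254
663 [662.41  -0.02  55.93  -0.  ] 5436 base edge y [-699.58 -698.48 -697.32] [-696.03 -505.67] mouth 147.48353163615812Traceback (most recent call last):
  File "meas.py", line 12, in <module>
    m=w&(H>zl)&(H<zh)&(abs(P[...,1]-yc)<25);q=P[m];k=np.polyfit(q[:,0]-563,q[:,1],1);res=q[:,1]-np.polyval(k,q[:,0]-563)
                                                     ~~~~~~~~~~^^^^^^^^^^^^^^^^^^^^^
    raise TypeError("expected non-empty vector for x")
TypeError: expected non-empty vector for x
```

carry_out(rows=[[[0, -2.5, 0], [0.13, 0, 0], -1], [[0, -2.5, 0], [0.13, 0, 0], -1], [[0, -2.5, 0], [0.13, 0, 0], -1], [[0, -2.5, 0], [0.13, 0, 0], -1], [[0, -2.5, 0], [0, 0, 0], -1], [[0, -2.5, 0], [0, 0, 0], -1], [[0, 0, 0], [0, 0, 0], -1], [[0, 0, 0], [0, 0, 0], -1]])

```text
time: 19.9
tcp_pos: [561.4, -60.4, 268.1]
tcp_rot: [0.701, 0.713, 0.0, 0.0]
ft_force: [-0.4, -0.2, 0.3]
width: 0.1
grasp_force: 0.0
```

```bash
sed -i "s/(p\[:,1\]<60)/(p[:,1]<60)\&(p[:,1]>-60)/; s/('neck',46,56,171),//; s/; *k=np.polyfit/\n    if len(q)<50: continue\n    k=np.polyfit/" meas.py; sed -i "s/{}//;s/q=P\[m\];k=/q=P[m]\n    if len(q)<50: print('none');continue\n    k=/" meas.py; python3 meas.py; ls -t pics|head -1
```

```text
19.9 [-0.03  0.67  0.16  1.49 -0.12  0.99  0.18] [561.43 -60.41 268.05]
[[-0.02  1.    0.  ]
 [ 1.    0.02  0.  ]
 [ 0.    0.   -1.  ]]
463 [462.62  -0.03  55.91  -0.01] 6701 base edge y [-36.82 -36.7  -36.7 ] [-36.15 -35.62] mouth -290.3630371917842
m_1989.pngTraceback (most recent call last):
  File "meas.py", line 9, in <module>
    print(g,x,n,'base edge y',yy[:3],np.percentile(yy,[.5,1]), 'mouth',p[(abs(p[:,0]-g+4)<8)&(p[:,2]>60)&(p[:,2]<76),1].max())
                                                                       ~~~~~~~~~~~~~~~~~~~~~~~~~~~~~~~~~~~~~~~~~~~~~~~~~~~~^^
    return umr_maximum(a, axis, None, out, keepdims, initial, where)
ValueError: zero-size array to reduction operation maximum which has no identity
```

```bash
sed -i "s/, 'mouth',p.*$/)/" meas.py; python3 meas.py; mv pics/m_*.png pics/m1.png 2>/dev/null || cp $(ls -t pics/m_*|head -1) pics/m1.png
```

```text
19.95 [-0.03  0.67  0.16  1.49 -0.12  0.99  0.18] [561.49 -60.14 268.13]
[[-0.02  1.    0.  ]
 [ 1.    0.02 -0.  ]
 [-0.    0.   -1.  ]]
463 [462.65  -0.03  55.95  -0.01] 6692 base edge y [-36.73 -36.57 -36.41] [-35.94 -35.27]
563 [562.81  -0.03  56.     0.  ] 6579 base edge y [-18.94 -18.79 -18.6 ] [-18.31 -18.04]
663 [662.56  -0.02  55.85  -0.  ] 6949 base edge y [-27.12 -26.99 -26.94] [-26.51 -26.16]Traceback (most recent call last):
  File "meas.py", line 12, in <module>
    m=w&(H>zl)&(H<zh)&(abs(P[...,1]-yc)<25);q=P[m]
         ^^^^
numpy._core._exceptions._UFuncNoLoopError: ufunc 'greater' did not contain a loop with signature matching types (<class 'numpy.dtypes.Float64DType'>, <class 'numpy.dtypes.StrDType'>) -> None
```

```bash
cp "$(ls -t pics/m_*.png pics/m1.png 2>/dev/null|head -1)" pics/m1v.png; ls pics
```

```text
crop0.png
m1.png
m1v.png
m_1885.png
m_1989.png
m_1995.png
sc2.png
scene0.png
side0.png
w1.png
w2.png
w3.png
```

View pics/m1v.png

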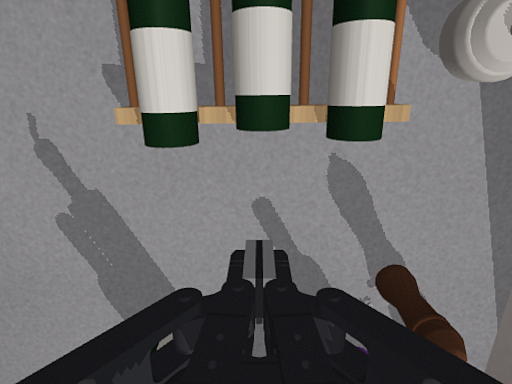

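```bash
python3 - <<'E'
from look import *
z=np.load('m.npz');a,P=z['a'].astype(int),z['P']
w=(a[...,0]-a[...,2]>25)&(a[...,0]>120);H=P[...,2]
m=w&(H>38)&(H<48)&(abs(P[...,1]+5)<18);q=P[m]
k=np.polyfit(q[:,0]-563,q[:,1],1);res=q[:,1]-np.polyval(k,q[:,0]-563);print(k,np.percentile(res,[0.3,1,99,99.7]),len(q))
for lo,hi in((400,430),(495,530),(595,630),(697,728)):
    c=q[(q[:,0]>lo)&(q[:,0]<hi)]
    if len(c)>20:
        y=c[:,1]-0.027*(c[:,0]-563);print(lo,len(c),np.percentile(y,[0,1,5,50,95,99,100]),np.median(c[:,2]))
E
```

```text
[ 0.03 -4.77] [-9.   -8.9   8.72  8.78] 2088
400 422 [-13.93 -13.82 -12.87  -4.98   3.53   3.7    3.77] 43.45472243627445
495 535 [-13.83 -13.69 -13.45  -4.82   3.63   3.89   3.95] 43.525086653960216
595 523 [-13.7  -13.6  -13.34  -4.67   3.79   4.03   4.08] 43.37603409418551
697 411 [-13.51 -13.42 -13.21  -4.57   3.95   4.09   4.16] 43.29115492605138
```

carry_out(rows=[[[0.2, 0, -4], [0, 0, 0], -1], [[0, 0, -5], [0, 0, 0], -1], [[0, 0, -5], [0, 0, 0], -1], [[0, 0, -4], [0, 0, 0], -1], [[0, 0, -2.6], [0, 0, 0], -1], [[0, 1, 0], [0, 0, 0], -1], [[0, 1, 0], [0, 0, 0], -1], [[0, 0.6, 0], [0, 0, 0], -1], [[0, 0.3, 0], [0, 0, 0], -1], [[0, 0.2, 0], [0, 0, 0], -1], [[0, 0, 0], [0, 0, 0], -1]])

```text
time: 21.38
tcp_pos: [563.6, -30.0, 62.4]
tcp_rot: [0.701, 0.713, 0.0, 0.001]
ft_force: [-0.1, -1.1, 0.3]
width: -0.3
grasp_force: 0.0
```

```bash
cat > base.py <<'E'
from look import *
s=r.state();print(s['time'],s['tcp_pos'],s['ft_force'])
a,P,c=cap('wrist');np.savez('m.npz',a=a,P=P);p=P.reshape(-1,3)
ai=a.astype(int);w=((ai[...,0]-ai[...,2]>25)&(ai[...,0]>120)).ravel()
m=w&(p[:,2]>38)&(p[:,2]<48)&(abs(p[:,1]+5)<18);q=p[m]
if len(q)>50: 
    y=q[:,1]-.0285*(q[:,0]-563);print('face@563',np.percentile(y,[1,5,50,95,99]),len(q))
for g in(463.5,563.8,663.8):
    k=(abs(p[:,0]-g)<14)&(p[:,2]>72)&(p[:,2]<90)&(p[:,1]<60)&(p[:,1]>-60);yy=np.sort(p[k,1])
    if len(yy)>30: print(g,'base',yy[:3],np.percentile(yy,1),'face',-13.8+.0285*(g-563))
E
python3 base.py
```

```text
21.375 [563.57 -29.97  62.43] [-0.12 -1.08  0.34]
face@563 [-13.51 -12.67  -4.12   3.97   4.36] 5036
463.5 base [-37.32 -37.29 -37.21] -35.814692617849815 face -16.63575
563.8 base [-43.04 -42.83 -42.83] -32.12149332095695 face -13.777200000000002
663.8 base [-27.55 -27.49 -27.43] -26.24403940404575 face -10.927200000000003
```

carry_out(rows=[[[0, 0.1, 0], [0, 0, 0], -1], [[0, 0.1, 0], [0, 0, 0], -1], [[0, 0.1, 0], [0, 0, 0], -1], [[0, 0.1, 0], [0, 0, 0], -1], [[0, 0.1, 0], [0, 0, 0], -1], [[0, 0, 0], [0, 0, 0], -1]])

```text
time: 22.18
tcp_pos: [563.5, -24.9, 62.3]
tcp_rot: [0.701, 0.713, 0.0, 0.001]
ft_force: [-0.4, -2.9, 0.0]
width: -0.1
grasp_force: 1.5
```

carry_out(rows=[[[0, -1, 0], [0, 0, 0], -1], [[0, -2.5, 0], [0, 0, 0], -1], [[-2.9, -0.5, 0], [0, 0, 0], -1], [[-4, 0, 0], [0, 0, 0], -1], [[-3, 0, 0], [0, 0, 0], -1], [[0, 0, 0], [0, 0, 0], -1], [[0, 0, 0], [0, 0, 0], -1]])

```text
time: 23.05
tcp_pos: [465.3, -65.1, 62.4]
tcp_rot: [0.701, 0.713, 0.001, 0.001]
ft_force: [-0.9, 0.9, -1.0]
width: 0.1
grasp_force: 0.0
```

```bash
python3 base.py
```

```text
23.05 [465.26 -65.13  62.37] [-0.85  0.92 -1.02]
face@563 [-13.44 -12.69  -4.37   3.68   4.25] 5495
463.5 base [-60. -60. -60.] -59.441298913219384 face -16.63575
563.8 base [-16.08 -15.94 -15.73] -15.361840441255042 face -13.777200000000002
```

carry_out(rows=[[[0, 1, 0], [0, 0, 0], -1], [[0, 0.5, 0], [0, 0, 0], -1], [[0, 0.3, 0], [0, 0, 0], -1], [[0, 0.2, 0], [0, 0, 0], -1], [[0, 0.2, 0], [0, 0, 0], -1], [[0, 0.2, 0], [0, 0, 0], -1], [[0, 0.2, 0], [0, 0, 0], -1], [[0, 0.2, 0], [0, 0, 0], -1], [[0, 0.2, 0], [0, 0, 0], -1], [[0, 0.2, 0], [0, 0, 0], -1], [[0, 0.2, 0], [0, 0, 0], -1], [[0, 0.2, 0], [0, 0, 0], -1], [[0, 0.2, 0], [0, 0, 0], -1], [[0, 0.1, 0], [0, 0, 0], -1], [[0, 0.1, 0], [0, 0, 0], -1], [[0, 0, 0], [0, 0, 0], -1]])

```text
time: 25.1
tcp_pos: [464.5, -24.8, 62.3]
tcp_rot: [0.701, 0.713, 0.0, 0.001]
ft_force: [-0.9, -2.3, 0.9]
width: -0.1
grasp_force: 1.1
```

carry_out(rows=[[[0, -1, 0], [0, 0, 0], -1], [[0, -2.5, 0], [0, 0, 0], -1], [[2, 0, 0], [0, 0, 0], -1], [[5, 0, 0], [0, 0, 0], -1], [[5, 0, 0], [0, 0, 0], -1], [[5, 0, 0], [0, 0, 0], -1], [[2.9, 0, 0], [0, 0, 0], -1], [[0, 0, 0], [0, 0, 0], -1], [[0, 1, 0], [0, 0, 0], -1], [[0, 0.5, 0], [0, 0, 0], -1], [[0, 0.4, 0], [0, 0, 0], -1], [[0, 0.2, 0], [0, 0, 0], -1], [[0, 0, 0], [0, 0, 0], -1]])

```text
time: 26.72
tcp_pos: [663.5, -38.9, 62.4]
tcp_rot: [0.701, 0.713, 0.0, 0.001]
ft_force: [-0.1, -0.3, -0.2]
width: -0.1
grasp_force: 0.0
```

carry_out(rows=[[[0, 0.2, 0], [0, 0, 0], -1], [[0, 0.2, 0], [0, 0, 0], -1], [[0, 0.2, 0], [0, 0, 0], -1], [[0, 0.2, 0], [0, 0, 0], -1], [[0, 0.2, 0], [0, 0, 0], -1], [[0, 0.2, 0], [0, 0, 0], -1], [[0, 0.2, 0], [0, 0, 0], -1], [[0, 0.1, 0], [0, 0, 0], -1], [[0, 0.1, 0], [0, 0, 0], -1], [[0, 0, 0], [0, 0, 0], -1]])

```text
time: 27.98
tcp_pos: [663.5, -22.8, 62.3]
tcp_rot: [0.701, 0.713, 0.0, 0.001]
ft_force: [-0.9, -3.1, 0.7]
width: -0.2
grasp_force: 1.5
```

carry_out(rows=[[[0, -1, 0], [0, 0, 0], -1], [[-1, -2.5, 1], [0, 0, 0], -1], [[-3, 0, 4], [0, 0, 0], -1], [[-3, 0, 5], [0, 0, 0], -1], [[-3, 0, 5], [0, 0, 0], -1], [[0, 0, 5], [0, 0, 0], -1], [[0, 0, 0], [0, 0, 0], -1], [[0, 0, 0], [0, 0, 0], -1]])

```text
time: 28.98
tcp_pos: [563.4, -58.0, 262.0]
tcp_rot: [0.701, 0.713, 0.0, 0.001]
ft_force: [0.1, -0.2, -0.5]
width: -0.5
grasp_force: 0.0
```

```bash
python3 base.py; python3 - <<'E'
from h import *
a=np.load('m.npz')['a'];save('m2',cv2.resize(a[60:180,100:430],(792,288),interpolation=cv2.INTER_CUBIC))
E
```

```text
28.975 [563.43 -57.98 261.96] [ 0.09 -0.24 -0.55]
face@563 [-13.27 -12.91  -4.46   3.81   4.13] 2137
463.5 base [-15.74 -15.72 -15.7 ] -14.939366276241305 face -16.63575
563.8 base [-15.94 -15.83 -15.8 ] -14.756918499721564 face -13.777200000000002
663.8 base [-13.29 -13.23 -13.11] -12.560729851603448 face -10.927200000000003
```

View pics/m2.png

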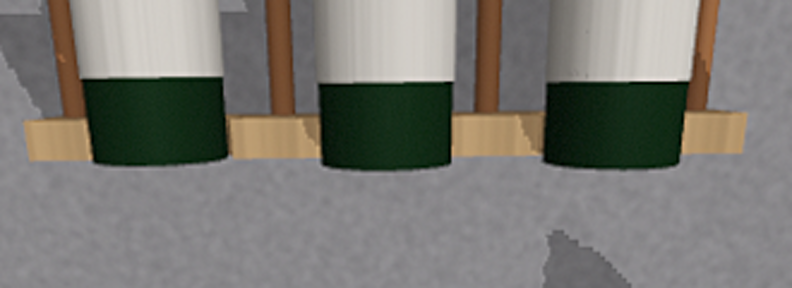

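carry_out(rows=[[[0, 0, -5], [0, 0, 0], -1], [[0, 0, -5], [0, 0, 0], -1], [[0, 0, -5], [0, 0, 0], -1], [[0, 0, -3], [0, 0, 0], -1], [[0, 0, -2], [0, 0, 0], -1], [[0, 1.5, 0], [0, 0, 0], -1], [[0, 1, 0], [0, 0, 0], -1], [[0, 0.5, 0], [0, 0, 0], -1], [[0, 0.2, 0], [0, 0, 0], -1], [[0, 0.1, 0], [0, 0, 0], -1], [[0, 0.1, 0], [0, 0, 0], -1], [[0, 0.1, 0], [0, 0, 0], -1], [[0, 0.03, 0], [0, 0, 0], -1], [[0, 0, 0], [0, 0, 0], -1]])

```text
time: 30.78
tcp_pos: [563.6, -23.6, 62.5]
tcp_rot: [0.701, 0.713, 0.0, 0.001]
ft_force: [0.1, -5.0, 2.9]
width: -0.5
grasp_force: 2.5
```

carry_out(rows=[[[0, -1, 0], [0, 0, 0], -1], [[0, -2.5, 0], [0, 0, 0], -1], [[4, 0, 0], [0, 0, 0], -1], [[4, 0, 0], [0, 0, 0], -1], [[2, 0, 0], [0, 0, 0], -1], [[0, 1.5, 0], [0, 0, 0], -1], [[0, 1, 0], [0, 0, 0], -1], [[0, 0.7, 0], [0, 0, 0], -1], [[0, 0.2, 0], [0, 0, 0], -1], [[0, 0.1, 0], [0, 0, 0], -1], [[0, 0.1, 0], [0, 0, 0], -1], [[0, 0.1, 0], [0, 0, 0], -1], [[0, 0.08, 0], [0, 0, 0], -1], [[0, 0, 0], [0, 0, 0], -1]])

```text
time: 32.52
tcp_pos: [663.5, -20.1, 62.4]
tcp_rot: [0.701, 0.713, 0.0, 0.001]
ft_force: [-1.0, -5.1, 2.9]
width: -0.5
grasp_force: 2.4
```

carry_out(rows=[[[0, -1, 0], [0, 0, 0], -1], [[-1, -2.5, 1], [0, 0, 0], -1], [[-3, 0, 4], [0, 0, 0], -1], [[-3, 0, 5], [0, 0, 0], -1], [[-3, 0, 5], [0, 0, 0], -1], [[0, 0, 5], [0, 0, 0], -1], [[0, 0, 0], [0, 0, 0], -1], [[0, 0, 0], [0, 0, 0], -1]])

```text
time: 33.52
tcp_pos: [563.4, -54.8, 261.9]
tcp_rot: [0.701, 0.713, 0.0, 0.001]
ft_force: [0.4, 0.5, 0.2]
width: -0.1
grasp_force: 0.0
```

```bash
python3 base.py; python3 - <<'E'
from h import *
a,P,c=cap('scene');z=np.load('s0.npz')
save('fin',np.hstack([cv2.resize(a,(400,300)),cv2.resize(z['a'],(400,300))]))
E
```

```text
33.525 [563.38 -54.81 261.89] [0.38 0.5  0.17]
face@563 [-13.33 -13.02  -4.47   3.86   4.13] 2138
463.5 base [-15.39 -15.24 -15.22] -14.68909539044788 face -16.63575
563.8 base [-14.82 -14.56 -14.4 ] -13.49808383698537 face -13.777200000000002
663.8 base [-11.2  -11.18 -10.99] -10.353527329237917 face -10.927200000000003
```

View pics/fin.png

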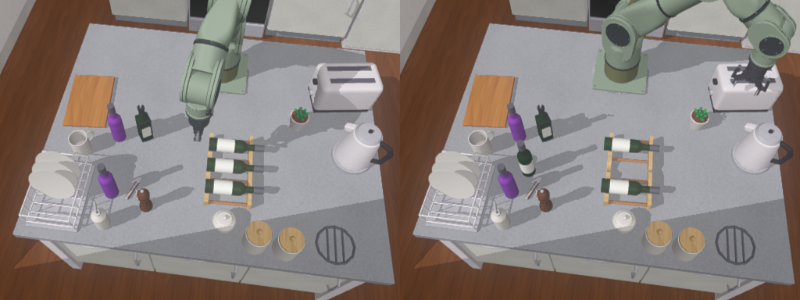

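carry_out(rows=[[[0, 0, -5], [0, 0, 0], -1], [[0, 0, -5], [0, 0, 0], -1], [[0, 0, -5], [0, 0, 0], -1], [[0, 0, -3], [0, 0, 0], -1], [[0, 0, -2], [0, 0, 0], -1], [[0, 1.5, 0], [0, 0, 0], -1], [[0, 1, 0], [0, 0, 0], -1], [[0, 0.4, 0], [0, 0, 0], -1], [[0, 0.1, 0], [0, 0, 0], -1], [[0, 0.1, 0], [0, 0, 0], -1], [[0, 0.1, 0], [0, 0, 0], -1], [[0, 0, 0], [0, 0, 0], -1]])

```text
time: 35.12
tcp_pos: [563.6, -23.4, 62.5]
tcp_rot: [0.701, 0.713, 0.0, 0.001]
ft_force: [-0.1, -4.8, 3.2]
width: 0.0
grasp_force: 2.2
```

carry_out(rows=[[[0, 0.1, 0], [0, 0, 0], -1], [[0, 0, 0], [0, 0, 0], -1]])

```text
time: 35.38
tcp_pos: [563.6, -22.4, 62.4]
tcp_rot: [0.701, 0.713, 0.0, 0.001]
ft_force: [0.0, -5.2, 2.5]
width: 0.1
grasp_force: 2.4
```

carry_out(rows=[[[0, -1, 0], [0, 0, 0], -1], [[0, -2.5, 1], [0, 0, 0], -1], [[0, 0, 5], [0, 0, 0], -1], [[0, 0, 5], [0, 0, 0], -1], [[0, 0, 5], [0, 0, 0], -1], [[0, 0, 4], [0, 0, 0], -1], [[0, 0, 0], [0, 0, 0], -1], [[0, 0, 0], [0, 0, 0], -1]])

```text
time: 36.38
tcp_pos: [563.2, -57.0, 261.6]
tcp_rot: [0.701, 0.713, 0.0, 0.0]
ft_force: [0.5, -0.3, 0.1]
width: 0.2
grasp_force: 0.0
```

```bash
python3 base.py
```

```text
36.375 [563.18 -56.98 261.55] [ 0.46 -0.29  0.08]
face@563 [-13.33 -12.95  -4.52   3.79   4.12] 2128
463.5 base [-15.64 -15.57 -15.5 ] -14.874287829362068 face -16.63575
563.8 base [-13.11 -12.97 -12.76] -12.219173748903948 face -13.777200000000002
663.8 base [-11.15 -11.14 -11.12] -10.039867332347399 face -10.927200000000003
```

```bash
python3 -c "
from rig import sign_off;print(sign_off())"
```

```text
the job is handed in; nothing more can be done
None
```

The half bottle is lying in the middle bay with its neck pointing the same way as the other two, and all three bases measure within about 1 mm of the body board's outer face. Nothing else looked moved in the last overall picture, and I handed the job in with the arm clear after about 36 s.

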